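Fit the circuit breakers on the rail in order of width

ROBOT

A 7-joint arm with a two-finger parallel gripper is mounted at the origin on a cart in front of the work surface, level with it; the furniture and walls round the work are solid. World frame = base frame: x ahead of the robot, y to its left, z up, the work surface at z = 0. Lengths are in m, angles in rad, forces in N, time in s.
With the tool pointing down it reaches from about 0.4 to 0.85 m from the base axis. Payload 10.4 kg.
Tool frame: the origin (TCP) lies between the finger pads; the fingertips stand ahead of it and the grasp point (between the pads) lies 5 mm behind it (manip.tip_extent is the z of the fingertips in the tool frame, in m); z points along the fingers, y is the line along which they close (so a half turn about z gives the same grasp; the last joint's range is limited). The gripper opens to 85 mm and grips with 20 to 120 N. Pads are 22 mm wide; open, the fingers measure 114 mm over their backs; the gripper's body (76 mm by 85 mm) begins 54 mm behind the grasp point. The pads swing forward as they close: fully open they stand 13 mm farther back than shut.
Start: joints at [-1.25, 0.332, -0.065, 1.46, 0.022, 1.35, -0.088], TCP at [0.211, 0.588, 0.245] pointing down, gripper open.
Joint ranges: [-2.6, 2.6], [-0.5, 2.12], [-1.47, 1.34], [0.16, 2.42], [-1.27, 4.41], [0.06, 2.06], [-2.6, 2.6]. Speed limits (rad/s): [2.22, 2.22, 2.79, 2.79, 3.14, 3.14, 3.14].

INTERFACE

Orientations are given as a unit quaternion [x, y, z, w].
In Python, from workcell import status, viewer, manip gives the robot as it stands.
- The arm moves only by the tool play_rows, never from a script. Its argument "plan" is one flat list of numbers, 7 for each row, row after row: the turn, a rotation vector about the tool's x, y, z in degrees, then the shift along the tool's x, y, z in m, then the opening, from 0 (shut) to 1 (fully open). In form: [ax, ay, az, dx, dy, dz, grip, ax, ay, az, dx, dy, dz, grip, ...]. A call has 1 to 20 rows; each row is the pose to reach, as a shift and turn from the pose commanded when the call began, along the tool's axes at that moment; what a row does not reach only later rows make up. A row lasts 1/8 s, in which the tool goes at most 62.5 mm and 10.7 degrees, less where a joint would pass 70% of its speed; a pose out of reach is approached as far as the arm can. A call with a gripper value outside its range is refused whole. The fingers move at their own pace and stop on an object; "squeeze" is the grip in N (left out, the last holds). Time passes only in rows, so rows that repeat a pose let the fingers close. It gives the time, the measured TCP pose, the force, the opening and the grip force at its end, in the units of the state.
- status.get_obs(): the state, without advancing time (a new reading comes with each control period).
- viewer.camera(name): name is "scene" or "top" or "wrist"; returns the picture (480x640x3 uint8, red, green, blue); there is no depth.
- viewer.camera_model(name): a dict with "fx", "fy", "cx", "cy" (pixels), "R" (3x3) and "t" (3): a world point X has camera coordinates R X + t. Camera axes: x right, y down, z forward; pixel columns grow to the right and rows downward; lengths in m; the calibration is good to about 2 mm. The wrist camera is an equidistant fisheye: a pixel r from the principal point sees the ray r / f radians off the axis. A picture is of the moment at which its call begins: read the wrist's pose just before it. camera_model takes no time and is no camera call; for the wrist camera it gives the pose at the moment of the call.
- manip.hand_in(): hands the job in; it is judged then, once.
The state is a dict: "clock": time; "joint_pos": joint angles; "joint_velocities": joint speeds; "tau": joint torques, N m; "position": TCP position; "ee_rot": TCP orientation; "ft_force": force on the tool from outside, world axes, zero at the start; "torque": the same for the moment, N m; "grip_width": opening from 0.0 (shut) to 1.0 (fully open); "grasp_force": force on a finger pad.
Only numpy, scipy, OpenCV 4.12 (cv2) and the standard library are available. Lean on these libraries where they do the work, as an engineer would, in place of code of your own. Each camera call takes 0.05 s, during which the arm holds its last target. There are 200 camera calls.

TASK

Fit the four grey circuit breakers on the mounting rail in order of width, from the widest next to the dark supply terminal to the narrowest at the end-clamp end. Each must sit upright and level, square over the rail and down on it, with no gap wider than 15 mm between neighbours or between the widest and the terminal. Leave the marker, the ball bush and the tweezers that lie among the breakers where they are.

Things in the scene. Friction and masses are not known exactly. Their poses are not given: they have to be found in the camera images.
- breaker_54: Widest of four loose grey breakers: 54 mm wide (y), 86 long (x), three linked black toggles. Origin: centre of underside, z up. Shoulders 38 mm up; between them a nose 45 mm across in x, full width, top 64 mm up: grip it there, fingers closing along x. Toggles to 74 mm. Slot under it along y: 43 mm wide, 12 deep, mouth flared to 51. Either way round is right. About 0.36 kg. Starts upright on the bench.
- breaker_36: Second widest of four loose grey breakers: 36 mm wide (y), 86 long (x), two linked black toggles. Origin: centre of underside, z up. Shoulders 38 mm up; between them a nose 45 mm across in x, full width, top 64 mm up: grip it there, fingers closing along x. Toggles to 74 mm. Slot under it along y: 43 mm wide, 12 deep, mouth flared to 51. Either way round is right. About 0.24 kg. Starts upright on the bench.
- breaker_27: Third widest of four loose grey breakers: 27 mm wide (y), 86 long (x), one broad black toggle. Origin: centre of underside, z up. Shoulders 38 mm up; between them a nose 45 mm across in x, full width, top 64 mm up: grip it there, fingers closing along x. Toggles to 74 mm. Slot under it along y: 43 mm wide, 12 deep, mouth flared to 51. Either way round is right. About 0.18 kg. Starts upright on the bench.
- breaker_18: Narrowest of four loose grey breakers: 18 mm wide (y), 86 long (x), one narrow black toggle. Origin: centre of underside, z up. Shoulders 38 mm up; between them a nose 45 mm across in x, full width, top 64 mm up: grip it there, fingers closing along x. Toggles to 74 mm. Slot under it along y: 43 mm wide, 12 deep, mouth flared to 51. Either way round is right. About 0.12 kg. Starts upright on the bench.
- din_rail: Fixed grey plate 130 x 240 x 2.5 mm carrying a steel top-hat rail, 35 mm wide, 230 long, along its y. Origin: centre of the plate's underside, z up. Rail top 18 mm up; a seated breaker rests on it with its underside 6 mm above this origin, its y along the rail's y. Breakers drop on straight from above, no snapping. 183 mm of rail is bare between the end pieces.
- supply_terminal: Fixed dark terminal block at one end of the rail (which end varies), 26 mm wide along the rail, 64 mm across it, 46 mm tall, two brass screws. Origin: centre of its underside, 100.5 mm along the rail from the rail's centre; its face is 13 mm from the origin.
- end_clamp: Fixed light grey end clamp at the other end of the rail, 10 mm wide along the rail, 60 mm across it, 33 mm tall, one screw. Origin: centre of its underside, 100.5 mm along the rail from the rail's centre. Keep clear, left of the rail: a test fixture 0.5 m tall (world x 0.44 to 0.80, y 0.13 to 0.56); right of it a tool tray with a 29 mm rim (x 0.54 to 0.79, y below -0.19).
- marker_black: Bystander: marker pen lying between the breakers, 136 mm long, 13 mm thick; origin: centre of its underside, length along its y.
- linear_bearing: Bystander: small steel ball bush standing between the breakers, 19 mm diameter, 30 mm tall; origin: centre of its underside.
- tweezers: Bystander: steel tweezers lying between the breakers, 122 mm long, 12 mm wide, 10 mm high; origin: centre of the underside, length along its y.

How it is judged:
By the outcome, as a careful person would: the job done as asked, in the order asked, and still so for the second after the job is handed in, with the robot touching nothing.
It also fails if it takes over 106 s, if anything falls off the work surface, if the arm or the gripper's body presses on something with over 40 N, if the wrist force passes 120 N, or if a joint passes its speed limit or range.

## Working session

There is one attempt and no reset: what is moved stays moved. The work goes in short steps, Python scripts to look and compute and a tool call to move; the robot and the scene stay as the last step left them, time stands still between calls to the robot, and variables do not carry over. Pictures are saved under pics/ and viewed, at most 14 in all, crops included, and the job is handed in when it is done.

Besides the shell and the picture viewer there is one more tool, called by a JSON object that holds its "fn" and its "kwargs". play_rows: Moves the arm, as the interface text tells. Its arguments: {"type":"object","properties":{"plan":{"type":"array","items":{"type":"number"}},"squeeze":{"type":"number"}},"required":["plan"]}

```bash
ls; mkdir -p pics; python3 - <<'E'
from workcell import status, viewer, manip
import cv2
o=status.get_obs(); print({k:o[k] for k in('clock','position','ee_rot','grip_width')}, manip.tip_extent)
for n in('top','scene'):
    m=viewer.camera_model(n); print(n,m)
    cv2.imwrite(f'pics/{n}0.png',viewer.camera(n)[:,:,::-1])
E
```

```text
pics
{'clock': 0.0, 'position': array([0.21054791, 0.58808574, 0.24448873]), 'ee_rot': array([ 1.71059877e-01,  9.85260367e-01, -7.20241405e-04, -9.98413997e-05]), 'grip_width': 1.0034424568859872} 0.014
top {'fx': 455.7660536403558, 'fy': 455.7660536403558, 'cx': 314.092272460047, 'cy': 246.44357931362575, 'R': array([[ 0.01564848, -0.99956305, -0.02507666],
       [-0.99377323, -0.01278098, -0.11068615],
       [ 0.11031728,  0.02665258, -0.993539  ]]), 't': array([-0.13047754,  0.5389289 ,  0.83354014])}
scene {'fx': 506.0710434248369, 'fy': 506.0710434248369, 'cx': 316.8911388900475, 'cy': 240.22618949724804, 'R': array([[ 0.66468602, -0.74708777, -0.00723577],
       [-0.44018536, -0.38377197, -0.811761  ],
       [ 0.60367983,  0.54275127, -0.58394496]]), 't': array([-0.44895931,  0.22976938,  0.70013481])}
```

View pics/top0.png

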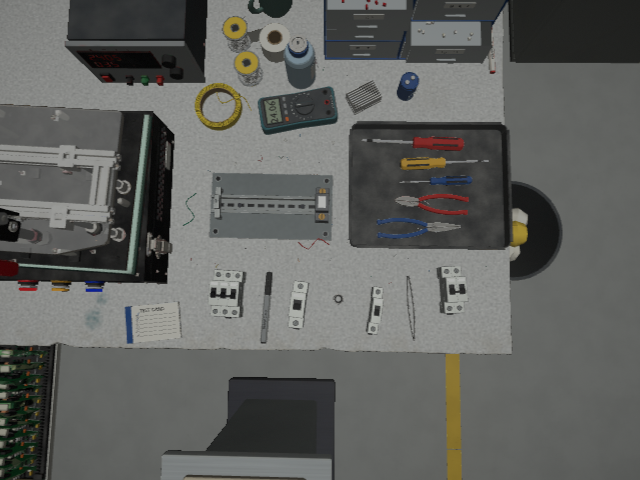

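View pics/scene0.png

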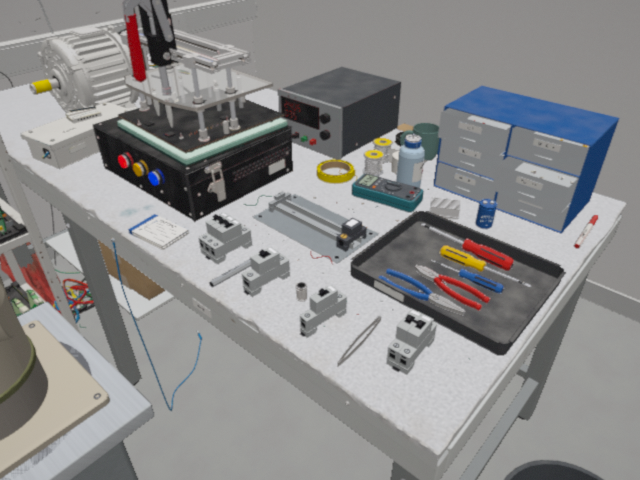

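The top view shows, from left to right, breaker_54 at (227,294), 27 at (299,305), 18 at (375,310) and 36 at (453,290). The rail runs from about (215,205) to (325,203), with the terminal at the right end (-y) and the clamp at the left. The scene view confirms all breakers are upright. Next I'll zoom in.

```bash
python3 - <<'E'
import cv2,numpy as np
im=cv2.imread('pics/top0.png')
def up(x0,y0,w,h,s):return cv2.resize(im[y0:y0+h,x0:x0+w],None,fx=s,fy=s,interpolation=cv2.INTER_CUBIC)
a=np.hstack([up(200,262,60,65,5),up(280,275,40,65,5),up(358,280,30,65,5),up(432,258,40,65,5)][:4])
a=cv2.resize(a,(800,int(a.shape[0]*800/a.shape[1])))
b=cv2.resize(up(205,168,135,75,5),None,fx=1,fy=1)
b=cv2.resize(b,(400,222))
c=np.zeros((a.shape[0]+222,800,3),np.uint8);c[:a.shape[0]]=a;c[a.shape[0]:,:400]=b
print(c.shape);cv2.imwrite('pics/crop0.png',c)
from workcell import viewer
m=viewer.camera_model('top');print(-m['R'].T@m['t'])
for n in['wrist']:
    m=viewer.camera_model(n);print(m, -m['R'].T@m['t'])
E
```

```text
(527, 800, 3)
[ 0.445661   -0.14574848  0.88453465]
{'fx': 371.64829954431775, 'fy': 371.64829954431775, 'cx': 317.78339110974554, 'cy': 241.43971172030018, 'R': array([[ 3.36905713e-01,  9.41538038e-01, -8.14901120e-04],
       [ 9.08950537e-01, -3.25019116e-01,  2.61096716e-01],
       [ 2.45567631e-01, -8.87056802e-02, -9.65312302e-01]]), 't': array([-0.62593701, -0.03549583,  0.37865569])} [0.15016013 0.61139559 0.37427877]
```

View pics/crop0.png

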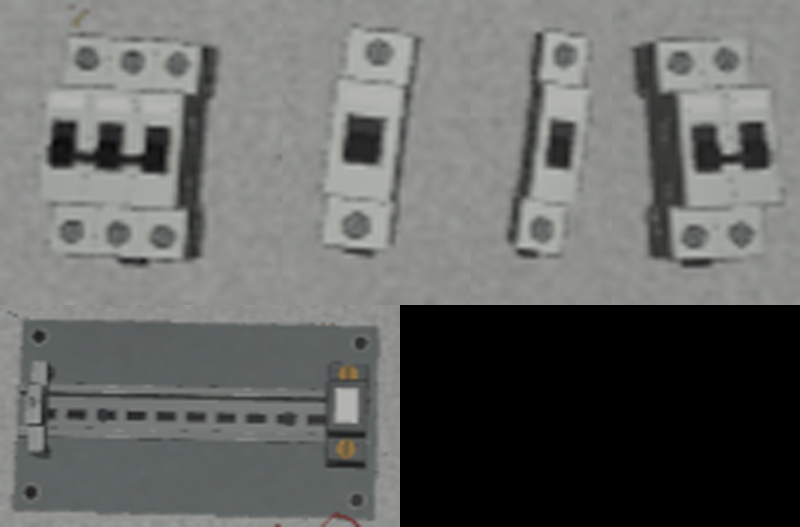

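The crop resolves all the nose corners and the plate corners. I'll cast rays through those.

```bash
cat > h.py <<'E'
import numpy as np, json
from scipy.spatial.transform import Rotation as Ro
from workcell import status, viewer, manip
def ray(m,px,z):
    px=np.atleast_2d(px).astype(float)
    d=np.c_[(px[:,0]-m['cx'])/m['fx'],(px[:,1]-m['cy'])/m['fy'],np.ones(len(px))]@m['R']
    c=-m['R'].T@m['t']
    return c+d*((z-c[2])/d[:,2])[:,None]
def wproj(m,P):   # world -> wrist fisheye pixels
    p=np.atleast_2d(P)@m['R'].T+m['t']; r=np.hypot(p[:,0],p[:,1]); th=np.arctan2(r,p[:,2])
    return np.c_[m['cx']+m['fx']*th*p[:,0]/r, m['cy']+m['fy']*th*p[:,1]/r]
def wray(m,px,z):
    px=np.atleast_2d(px).astype(float); v=(px-[m['cx'],m['cy']])/m['fx']; r=np.linalg.norm(v,axis=1)
    d=np.c_[v*(np.sin(r)/r)[:,None],np.cos(r)]@m['R']; c=-m['R'].T@m['t']
    return c+d*((z-c[2])/d[:,2])[:,None]
def rel(x,y,z,yaw,pose=None):
    """turn (deg) and shift (mm) to a down-pointing pose; yaw: direction of tool y, deg from world x"""
    o=status.get_obs(); p,q=pose if pose else (o['position'],o['ee_rot'])
    R=Ro.from_quat(q); c,s=np.cos(np.radians(yaw)),np.sin(np.radians(yaw))
    T=Ro.from_matrix(np.array([[-s*-1*-1,c,0],[c,s,0],[0,0,-1]]))
    rv=(R.inv()*T).as_rotvec(degrees=True); d=R.inv().apply(np.array([x,y,z])-p)*1000
    return np.round(rv,1),np.round(d,1)
E
python3 - <<'E'
from h import *
m=viewer.camera_model('top'); s=4.7059
N={54:([(51,90),(188,94),(43,204),(179,209)],0,(200,262)),27:([(338,82),(407,86),(328,194),(394,199)],282.35,(280,275)),
18:([(546,86),(592,88),(531,199),(578,203)],470.6,(358,280)),36:([(680,92),(771,90),(687,204),(783,203)],611.8,(432,258))}
def info(P):
    c=P.mean(0); v=(P[0]+P[1]-P[2]-P[3])/2; w=(P[0]+P[2]-P[1]-P[3])/2
    print(np.round(c,4),'len',np.round([np.linalg.norm(v),np.linalg.norm(w)],4),'yaw x',round(np.degrees(np.arctan2(v[1],v[0])),1),'y-90',round(np.degrees(np.arctan2(w[1],w[0]))-90,1))
for k,(p,x0,o) in N.items():
    p=(np.array(p)-[x0,0])/s+o; print(k,end=' '); info(ray(m,p-0.4,.064))
p=np.array([(22,319),(379,327),(14,511),(374,520)]); p=(p-[0,305])/2.963+[205,168]
print('plate',end=' ');info(ray(m,p-.4,.0025))
E
```

```text
54 [0.4498 0.037  0.064 ] len [0.0436 0.0526] yaw x -2.1 y-90 -1.0
27 [ 0.4322 -0.0958  0.064 ] len [0.0426 0.0257] yaw x -4.8 y-90 -2.9
18 [ 0.4242 -0.2374  0.064 ] len [0.0431 0.0175] yaw x -7.3 y-90 -2.7
36 [ 0.4641 -0.3789  0.064 ] len [0.0424 0.0351] yaw x 3.7 y-90 1.8
plate [ 0.623  -0.0357  0.0025] len [0.1302 0.2394] yaw x -0.4 y-90 -0.8
```

```bash
sed -i 's/-s\*-1\*-1/-s/' h.py; python3 -c "
from h import *
print(rel(.40,.0,.245,-2)); print(rel(.45,.037,.16,-2))"
```

```text
(array([-0.1,  0. , 72.3]), array([-3.766e+02, -4.899e+02,  2.000e-01]))
(array([-0.1,  0. , 72.3]), array([-411.2, -438.1,   85.2]))
```

{"fn": "play_rows", "kwargs": {"plan": [0,0,72,-0.377,-0.49,0,1,0,0,72,-0.377,-0.49,0,1,0,0,72,-0.377,-0.49,0,1,0,0,72,-0.377,-0.49,0,1,0,0,72,-0.377,-0.49,0,1,0,0,72,-0.377,-0.49,0,1,0,0,72,-0.377,-0.49,0,1,0,0,72,-0.377,-0.49,0,1,0,0,72,-0.377,-0.49,0,1,0,0,72,-0.377,-0.49,0,1,0,0,72.3,-0.377,-0.49,0,1,0,0,72.3,-0.411,-0.438,0.085,1,0,0,72.3,-0.411,-0.438,0.085,1,0,0,72.3,-0.411,-0.438,0.085,1,0,0,72.3,-0.411,-0.438,0.085,1], "squeeze": 40}}

```text
clock: 1.98
position: [0.4497, 0.0377, 0.1607]
ee_rot: [0.719, 0.695, -0.0, -0.0]
ft_force: [-0.3, -0.0, 1.0]
grip_width: 1.004
grasp_force: 0.0
```

```bash
python3 - <<'E'
from h import *
import cv2
m=viewer.camera_model('wrist'); im=viewer.camera('wrist')[:,:,::-1].copy()
c=np.array([.4498,.037,.064]);a=np.radians(-2.1);ex=np.array([np.cos(a),np.sin(a),0]);ey=np.array([-ex[1],ex[0],0])
P=[c+i*.0225*ex+j*.027*ey for i,j in((1,1),(1,-1),(-1,-1),(-1,1))]
cv2.polylines(im,[np.round(wproj(m,P)).astype(int)],True,(0,0,255),1)
cv2.imwrite('pics/w1.png',im); print(rel(.4498,.037,.056,-2.1))
E
```

```text
(array([ 0. , -0. ,  0.1]), array([ -0.7,  -0.3, 105.2]))
```

View pics/w1.png

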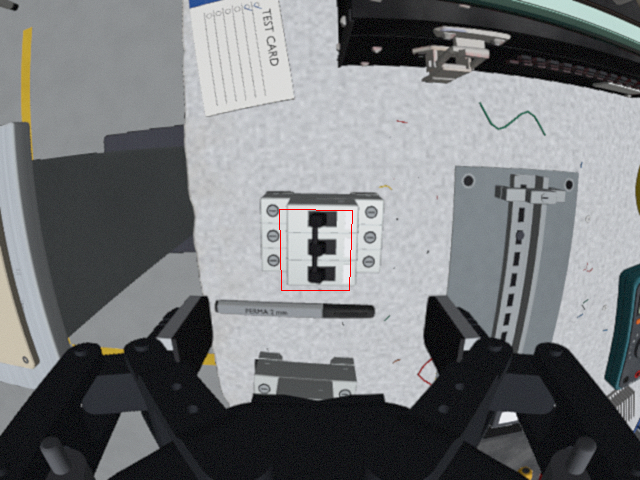

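The overlay sits about 5 px left of and 6 px below the real nose (actual edges about x 287–357, y 205–283). That is a 3 mm offset between the cameras, so I'll compare it on the plate corners at (455,166) and (579,170).

```bash
python3 - <<'E'
from h import *
import cv2
m=viewer.camera_model('wrist'); im=cv2.cvtColor(viewer.camera('wrist'),cv2.COLOR_RGB2BGR)
print('nose',np.round(wray(m,[(287,205),(352,205),(287,283),(357,283)],.064),4))
print('plate',np.round(wray(m,[(455,166),(579,170)],.0025),4))
c=np.array([.623,-.0357,.0025]);a=np.radians(-.6);ex=np.array([np.cos(a),np.sin(a),0]);ey=np.array([-ex[1],ex[0],0])
print('plate top est',c+.12*ey-.065*ex,c+.12*ey+.065*ex)
a=cv2.resize(im[190:295,255:390],None,fx=3,fy=3,interpolation=cv2.INTER_CUBIC)
b=cv2.resize(im[150:270,445:590],None,fx=2.7,fy=2.7,interpolation=cv2.INTER_CUBIC)
o=np.zeros((330,800,3),np.uint8);o[:315,:405]=a;o[:324,405:405+391]=b[:,:391];cv2.imwrite('pics/w1c.png',o)
E
```

```text
nose [[0.4337 0.0673 0.064 ]
 [0.474  0.0659 0.064 ]
 [0.4308 0.0157 0.064 ]
 [0.4767 0.0141 0.064 ]]
plate [[0.5644 0.0859 0.0025]
 [0.6954 0.0867 0.0025]]
plate top est [0.55926018 0.08497409 0.0025    ] [0.68925305 0.08361275 0.0025    ]
```

View pics/w1c.png

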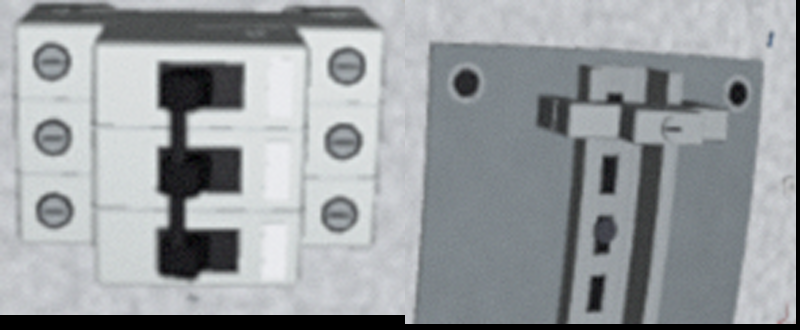

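```bash
python3 -c "
from h import *
print(rel(.454,.040,.055,-1.8))"
```

```text
(array([ 0.1, -0.1, -0.2]), array([  2.4,   3.6, 106.4]))
```

{"fn": "play_rows", "kwargs": {"plan": [0,0,0,0.002,0.004,0.05,1,0,0,0,0.002,0.004,0.085,1,0,0,0,0.002,0.004,0.1,1,0,0,0,0.002,0.004,0.106,1,0,0,0,0.002,0.004,0.106,0.6,0,0,0,0.002,0.004,0.106,0.5,0,0,0,0.002,0.004,0.106,0.4,0,0,0,0.002,0.004,0.106,0.3,0,0,0,0.002,0.004,0.106,0.3,0,0,0,0.002,0.004,0.106,0.3], "squeeze": 40}}

```text
clock: 3.32
position: [0.4545, 0.0397, 0.0553]
ee_rot: [0.719, 0.695, 0.001, -0.0]
ft_force: [-2.4, -0.6, 6.7]
grip_width: 0.513
grasp_force: 40.9
```

```bash
python3 -c "
from h import *
print(rel(.627,-.090,.135,-0.6))"
```

```text
(array([ 0. , -0.1, -1.4]), array([-123.5,  177. ,  -79.7]))
```

{"fn": "play_rows", "kwargs": {"plan": [0,0,0,0,0,-0.03,0.3,0,0,0,0,0,-0.08,0.3,0,0,-1.4,-0.03,0.044,-0.08,0.3,0,0,-1.4,-0.06,0.088,-0.08,0.3,0,0,-1.4,-0.092,0.132,-0.08,0.3,0,0,-1.4,-0.115,0.165,-0.08,0.3,0,0,-1.4,-0.1235,0.177,-0.08,0.3,0,0,-1.4,-0.1235,0.177,-0.08,0.3,0,0,-1.4,-0.1235,0.177,-0.08,0.3]}}

```text
clock: 4.45
position: [0.6259, -0.089, 0.1342]
ee_rot: [0.71, 0.704, 0.0, -0.001]
ft_force: [-0.0, -0.5, -3.6]
grip_width: 0.515
grasp_force: 44.2
```

```bash
python3 - <<'E'
from h import *
import cv2
m=viewer.camera_model('wrist'); im=cv2.cvtColor(viewer.camera('wrist'),cv2.COLOR_RGB2BGR)
np.savez('w2.npz',**m)
t=cv2.cvtColor(viewer.camera('top'),cv2.COLOR_RGB2BGR); cv2.imwrite('pics/t2.png',t)
o=np.zeros((480,800,3),np.uint8);o[:,:480]=im[:,80:560];o[:400,480:]=cv2.resize(t[150:275,240:340],(320,400),interpolation=cv2.INTER_CUBIC);cv2.imwrite('pics/w2.png',o)
E
```

```text
(no output)
```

View pics/w2.png

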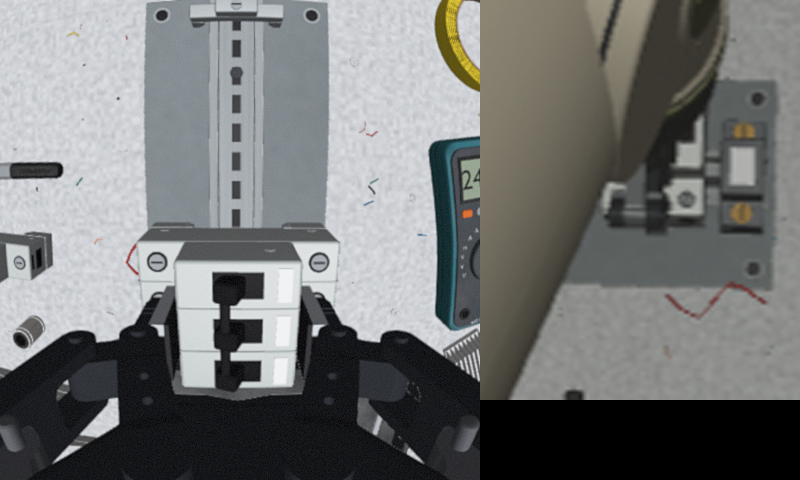

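```bash
python3 - <<'E'
from h import *
m=dict(np.load('w2.npz'))
print('rail',np.round(wray(m,[(316.5,60),(316.5,215)],.018),4))
print('plate end',np.round(wray(m,[(227,2),(403,4)],.0025),4), 'clamp top row',np.round(wray(m,[(318,10),(318,13)],.033),4))
print('nose',np.round(wray(m,[(255,254),(379.5,254),(260,387),(374,387)],.1432),4))
print('shoulder',np.round(wray(m,[(217,242),(419,242)],.1172),4))
print(status.get_obs()['position'])
E
```

```text
rail [[ 0.6278  0.0341  0.018 ]
 [ 0.6268 -0.07    0.018 ]]
plate end [[0.5636 0.0869 0.0025]
 [0.6903 0.0835 0.0025]] clamp top row [[0.6291 0.0646 0.033 ]
 [0.6291 0.0625 0.033 ]]
nose [[ 0.6064 -0.059   0.1432]
 [ 0.6491 -0.0593  0.1432]
 [ 0.6041 -0.1153  0.1432]
 [ 0.6501 -0.1156  0.1432]]
shoulder [[ 0.5856 -0.0616  0.1172]
 [ 0.6703 -0.0623  0.1172]]
[ 0.6260819  -0.08891377  0.13443952]
```

{"fn": "play_rows", "kwargs": {"plan": [0,0,0,0,-0.001,0.03,0.3,0,0,0,0,-0.001,0.05,0.3,0,0,0,0,-0.001,0.058,0.3,0,0,0,0,-0.001,0.063,0.3,0,0,0,0,-0.001,0.067,0.3,0,0,0,0,-0.001,0.07,0.3,0,0,0,0,-0.001,0.072,0.3,0,0,0,0,-0.001,0.073,0.3,0,0,0,0,-0.001,0.0735,0.3,0,0,0,0,-0.001,0.0735,0.3]}}

```text
clock: 5.8
position: [0.6257, -0.0903, 0.0619]
ee_rot: [0.711, 0.703, 0.0, -0.0]
ft_force: [-4.6, 0.9, 6.7]
grip_width: 0.52
grasp_force: 45.7
```

{"fn": "play_rows", "kwargs": {"plan": [0,0,0,0,0,0,0.7,0,0,0,0,0,0,1,0,0,0,0,0,0,1,0,0,0,0,0,0,1,0,0,0,0,0,-0.05,1,0,0,0,0,0,-0.1,1,0,0,0,0,0,-0.12,1,0,0,0,0,0,-0.12,1]}}

```text
clock: 6.8
position: [0.6262, -0.0902, 0.1818]
ee_rot: [0.711, 0.703, 0.001, 0.001]
ft_force: [0.4, 0.3, -0.7]
grip_width: 0.999
grasp_force: 0.0
```

```bash
python3 -c "
from h import *
print(rel(.468,-.377,.165,3.5))"
```

```text
(array([ 0.1, -0. , -4.1]), array([-288.4, -155.3,   16.4]))
```

{"fn": "play_rows", "kwargs": {"plan": [0,0,-4.1,-0.05,-0.027,0,1,0,0,-4.1,-0.1,-0.054,0,1,0,0,-4.1,-0.15,-0.081,0,1,0,0,-4.1,-0.2,-0.108,0,1,0,0,-4.1,-0.25,-0.135,0.01,1,0,0,-4.1,-0.28,-0.15,0.016,1,0,0,-4.1,-0.2885,-0.1555,0.0165,1,0,0,-4.1,-0.2885,-0.1555,0.0165,1,0,0,-4.1,-0.2885,-0.1555,0.0165,1]}}

```text
clock: 7.92
position: [0.4683, -0.3754, 0.1639]
ee_rot: [0.684, 0.729, 0.0, -0.0]
ft_force: [1.5, 0.1, 1.1]
grip_width: 1.0
grasp_force: 0.0
```

```bash
cat > look.py <<'E'
import sys; from h import *; import cv2
n,x0,y0=sys.argv[1],int(sys.argv[2]),int(sys.argv[3])
m=viewer.camera_model('wrist'); im=cv2.cvtColor(viewer.camera('wrist'),cv2.COLOR_RGB2BGR)
np.savez(n+'.npz',**m)
t=cv2.cvtColor(viewer.camera('top'),cv2.COLOR_RGB2BGR)
o=np.zeros((600,800,3),np.uint8)
o[:300,:480]=cv2.resize(im[y0:y0+150,x0:x0+240],None,fx=2,fy=2,interpolation=cv2.INTER_CUBIC)
o[300:,:480]=cv2.resize(t[165:240,205:325],None,fx=4,fy=4,interpolation=cv2.INTER_CUBIC)
o[:240,480:]=cv2.resize(im,(320,240))
cv2.imwrite(f'pics/{n}.png',o); print(status.get_obs()['position'])
E
python3 look.py w3 200 170
```

```text
[ 0.46823459 -0.37562898  0.16413444]
```

View pics/w3.png

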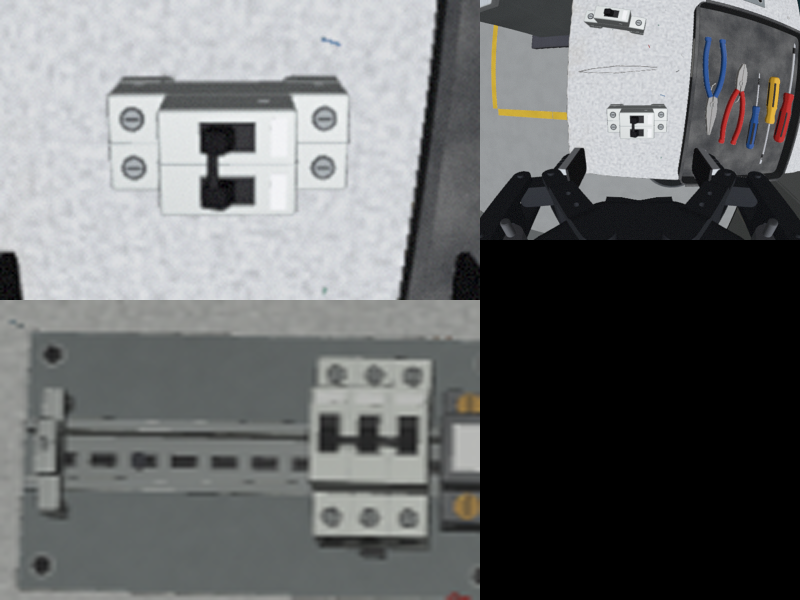

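The 54 is seated with about a 5 mm gap to the terminal. In the wrist crop, the 36's nose spans (160,107)–(297,212) and looks square to the tool.

```bash
cat >> h.py <<'E'
def nose(n,c,x0,y0,z=.064):
    m=dict(np.load(n+'.npz')); P=wray(m,np.array(c)/2.+[x0,y0],z); v=(P[1]-P[0]+P[3]-P[2])
    print(np.round(P[:,:2],4).tolist(),np.round(P.mean(0),4),'yaw',round(np.degrees(np.arctan2(v[1],v[0])),1)); return P.mean(0)
E
python3 -c "
from h import *
c=nose('w3',[(160,107),(297,107),(160,212),(296,212)],200,170)
print(rel(c[0],c[1],.055,3.5))"
```

```text
[[0.4451, -0.3602], [0.4885, -0.3574], [0.4464, -0.3956], [0.4912, -0.3927]] [ 0.4678 -0.3765  0.064 ] yaw 3.7
(array([ 0. , -0. ,  0.1]), array([ -0.9,  -0.5, 109.1]))
```

{"fn": "play_rows", "kwargs": {"plan": [0,0,0,0,0,0.05,1,0,0,0,0,0,0.09,1,0,0,0,0,0,0.104,1,0,0,0,0,0,0.11,1,0,0,0,0,0,0.11,0.7,0,0,0,0,0,0.11,0.5,0,0,0,0,0,0.11,0.3,0,0,0,0,0,0.11,0.3,0,0,0,0,0,0.11,0.3]}}

```text
clock: 9.15
position: [0.4677, -0.3776, 0.0556]
ee_rot: [0.685, 0.728, 0.0, 0.001]
ft_force: [-1.2, -0.1, 5.7]
grip_width: 0.518
grasp_force: 42.3
```

```bash
python3 -c "
from h import *
print(status.get_obs()['position'],rel(.6262,-.040,.135,-.6))"
```

```text
[ 0.46768481 -0.37758448  0.05555637] (array([0.1, 0. , 4.1]), array([327.2, 179. , -79.4]))
```

{"fn": "play_rows", "kwargs": {"plan": [0,0,0,0,0,-0.03,0.3,0,0,0,0,0,-0.08,0.3,0,0,2,0.035,0.019,-0.12,0.3,0,0,4.1,0.085,0.046,-0.12,0.3,0,0,4.1,0.135,0.074,-0.12,0.3,0,0,4.1,0.185,0.101,-0.12,0.3,0,0,4.1,0.235,0.129,-0.12,0.3,0,0,4.1,0.285,0.156,-0.12,0.3,0,0,4.1,0.317,0.174,-0.12,0.3,0,0,4.1,0.327,0.179,-0.12,0.3,0,0,4.1,0.327,0.179,-0.08,0.3,0,0,4.1,0.327,0.179,-0.08,0.3,0,0,4.1,0.327,0.179,-0.08,0.3]}}

```text
clock: 10.78
position: [0.626, -0.0408, 0.1356]
ee_rot: [0.711, 0.703, 0.0, 0.0]
ft_force: [-0.4, -0.7, -1.8]
grip_width: 0.516
grasp_force: 42.2
```

```bash
python3 look.py w4 200 200
```

```text
[ 0.62645931 -0.04045053  0.13597274]
```

View pics/w4.png

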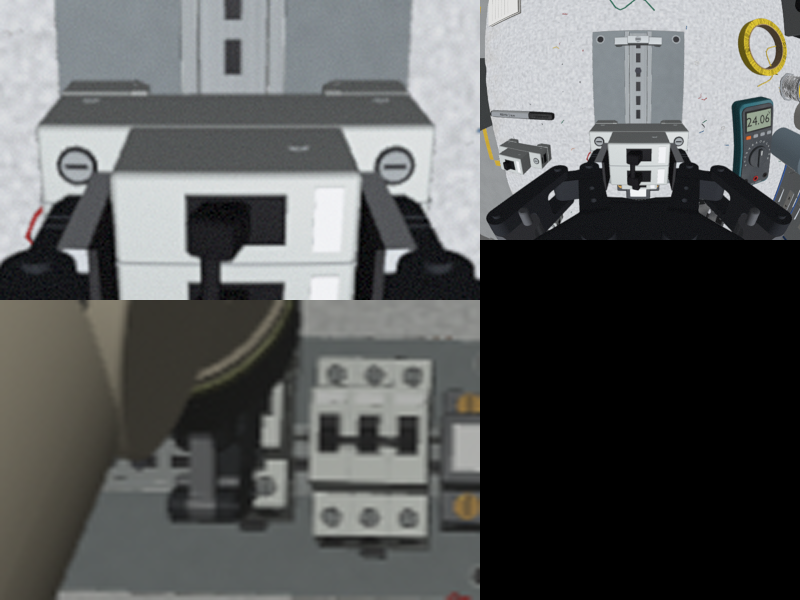

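{"fn": "play_rows", "kwargs": {"plan": [0,0,0,0,-0.001,0.03,0.3,0,0,0,0,-0.001,0.05,0.3,0,0,0,0,-0.001,0.058,0.3,0,0,0,0,-0.001,0.063,0.3,0,0,0,0,-0.001,0.067,0.3,0,0,0,0,-0.001,0.07,0.3,0,0,0,0,-0.001,0.072,0.3,0,0,0,0,-0.001,0.0735,0.3,0,0,0,0,-0.001,0.074,0.3,0,0,0,0,-0.001,0.074,0.3]}}

```text
clock: 12.12
position: [0.625, -0.0397, 0.062]
ee_rot: [0.711, 0.703, 0.001, -0.0]
ft_force: [-8.0, 1.4, 14.6]
grip_width: 0.517
grasp_force: 44.5
```

{"fn": "play_rows", "kwargs": {"plan": [0,0,0,0,0,0,0.7,0,0,0,0,0,0,1,0,0,0,0,0,0,1,0,0,0,0,0,0,1,0,0,0,0,0,-0.05,1,0,0,0,0,0,-0.1,1,0,0,0,0,0,-0.1,1]}}

```text
clock: 13.0
position: [0.627, -0.0402, 0.1644]
ee_rot: [0.711, 0.703, 0.003, 0.002]
ft_force: [0.0, -0.2, -0.4]
grip_width: 0.997
grasp_force: 0.0
```

```bash
python3 -c "
from h import *
print(rel(.4365,-.094,.160,-4.3))"
```

```text
(array([ 0.4, -0.1,  3.7]), array([ -55.8, -189.9,    3.1]))
```

{"fn": "play_rows", "kwargs": {"plan": [0,0,3.7,-0.015,-0.05,0,1,0,0,3.7,-0.03,-0.1,0,1,0,0,3.7,-0.045,-0.15,0,1,0,0,3.7,-0.053,-0.18,0,1,0,0,3.7,-0.056,-0.1885,0,1,0,0,3.7,-0.056,-0.1885,0,1,0,0,3.7,-0.056,-0.1885,0,1]}}

```text
clock: 13.88
position: [0.4367, -0.0934, 0.1603]
ee_rot: [0.733, 0.68, -0.0, 0.0]
ft_force: [0.3, -0.5, 0.0]
grip_width: 1.0
grasp_force: 0.0
```

```bash
python3 look.py w5 200 170
```

```text
[ 0.43643618 -0.09360879  0.16020704]
```

View pics/w5.png

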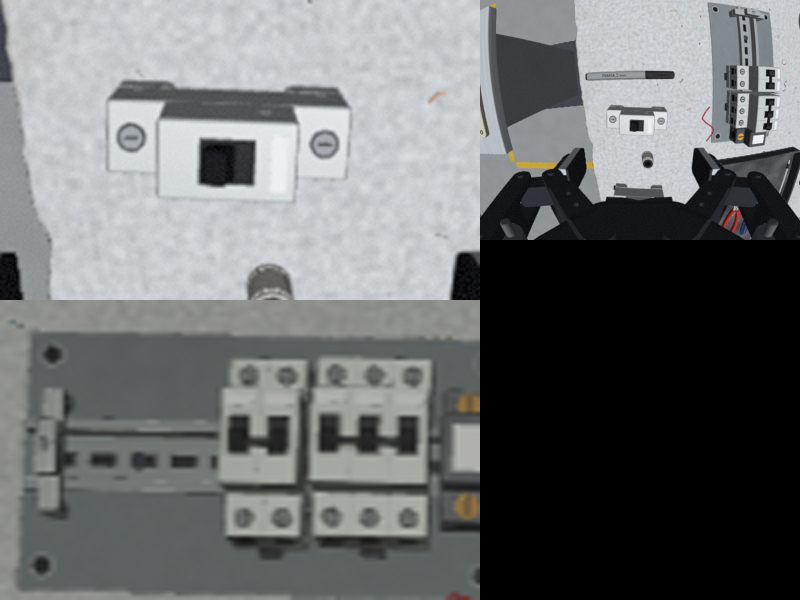

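The 36 is seated with about a 5 mm gap. In the wrist crop, the 27's nose spans (160,120)–(297,200), with the bush well below it.

```bash
python3 -c "
from h import *
c=nose('w5',[(160,119),(299,121),(157,196),(297,201)],200,170)
print(rel(c[0],c[1],.055,-5))"
```

```text
[[0.4158, -0.0782], [0.4592, -0.0821], [0.4122, -0.1035], [0.4572, -0.1086]] [ 0.4361 -0.0931  0.064 ] yaw -5.8
(array([-0. ,  0.1,  0.7]), array([  0.6,  -0.4, 105.2]))
```

{"fn": "play_rows", "kwargs": {"plan": [0,0,0.8,0.0005,0,0.05,1,0,0,0.8,0.0005,0,0.09,1,0,0,0.8,0.0005,0,0.1,1,0,0,0.8,0.0005,0,0.106,1,0,0,0.8,0.0005,0,0.106,0.7,0,0,0.8,0.0005,0,0.106,0.5,0,0,0.8,0.0005,0,0.106,0.3,0,0,0.8,0.0005,0,0.106,0.3,0,0,0.8,0.0005,0,0.106,0.3]}}

```text
clock: 15.1
position: [0.4364, -0.0931, 0.0553]
ee_rot: [0.738, 0.675, 0.001, 0.0]
ft_force: [-2.1, 0.2, 7.8]
grip_width: 0.522
grasp_force: 40.4
```

```bash
python3 -c "
from h import *
print(status.get_obs()['position'],rel(.6255,-.0035,.175,-.6))"
```

```text
[ 0.43642007 -0.09313136  0.05527234] (array([ 0.1, -0.1, -4.5]), array([ 106.2,  180.5, -119.4]))
```

{"fn": "play_rows", "kwargs": {"plan": [0,0,0,0,0,-0.03,0.3,0,0,0,0,0,-0.08,0.3,0,0,-4.5,0.02,0.035,-0.12,0.3,0,0,-4.5,0.046,0.078,-0.12,0.3,0,0,-4.5,0.072,0.122,-0.12,0.3,0,0,-4.5,0.096,0.164,-0.12,0.3,0,0,-4.5,0.106,0.18,-0.12,0.3,0,0,-4.5,0.106,0.1805,-0.1,0.3,0,0,-4.5,0.106,0.1805,-0.08,0.3,0,0,-4.5,0.106,0.1805,-0.08,0.3,0,0,-4.5,0.106,0.1805,-0.08,0.3]}}

```text
clock: 16.48
position: [0.6247, -0.0041, 0.1347]
ee_rot: [0.711, 0.703, 0.0, -0.0]
ft_force: [-0.8, -0.6, -1.7]
grip_width: 0.517
grasp_force: 42.6
```

```bash
python3 look.py w6 200 200
```

```text
[ 0.6251432  -0.00386864  0.13508851]
```

View pics/w6.png

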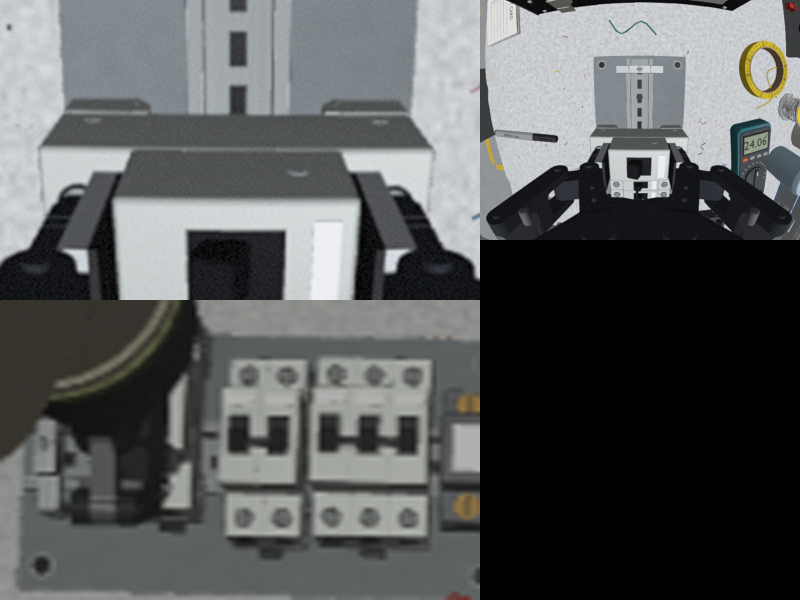

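{"fn": "play_rows", "kwargs": {"plan": [0,0,0,0,0.001,0.03,0.3,0,0,0,0,0.001,0.05,0.3,0,0,0,0,0.001,0.058,0.3,0,0,0,0,0.001,0.063,0.3,0,0,0,0,0.001,0.067,0.3,0,0,0,0,0.001,0.07,0.3,0,0,0,0,0.001,0.072,0.3,0,0,0,0,0.001,0.0735,0.3,0,0,0,0,0.001,0.074,0.3,0,0,0,0,0.001,0.074,0.3]}}

```text
clock: 17.82
position: [0.6262, -0.0037, 0.0619]
ee_rot: [0.711, 0.703, 0.0, -0.0]
ft_force: [-6.8, 0.8, 13.3]
grip_width: 0.519
grasp_force: 44.7
```

Seated. I'll release it and go to the 18.

{"fn": "play_rows", "kwargs": {"plan": [0,0,0,0,0,0,0.7,0,0,0,0,0,0,1,0,0,0,0,0,0,1,0,0,0,0,0,0,1,0,0,0,0,0,-0.05,1,0,0,0,0,0,-0.1,1,0,0,0,0,0,-0.1,1]}}

```text
clock: 18.7
position: [0.6281, -0.0042, 0.1643]
ee_rot: [0.711, 0.703, 0.003, 0.002]
ft_force: [-0.6, -0.7, -0.8]
grip_width: 1.002
grasp_force: 0.0
```

```bash
python3 -c "
from h import *
print(rel(.4285,-.2355,.160,-7))"
```

```text
(array([ 0.4, -0.1,  6.4]), array([-233.5, -197.1,    2.8]))
```

{"fn": "play_rows", "kwargs": {"plan": [0,0,2,-0.038,-0.032,0,1,0,0,4,-0.08,-0.067,0,1,0,0,6.4,-0.125,-0.105,0,1,0,0,6.4,-0.17,-0.143,0,1,0,0,6.4,-0.21,-0.176,0,1,0,0,6.4,-0.229,-0.192,0,1,0,0,6.4,-0.234,-0.196,0,1,0,0,6.4,-0.234,-0.196,0,1,0,0,6.4,-0.234,-0.196,0,1]}}

```text
clock: 19.82
position: [0.4286, -0.2344, 0.1601]
ee_rot: [0.748, 0.664, -0.0, 0.0]
ft_force: [-1.1, 0.4, 0.6]
grip_width: 0.998
grasp_force: 0.0
```

```bash
python3 look.py w7 200 170
```

```text
[ 0.42827889 -0.23474185  0.16014516]
```

View pics/w7.png

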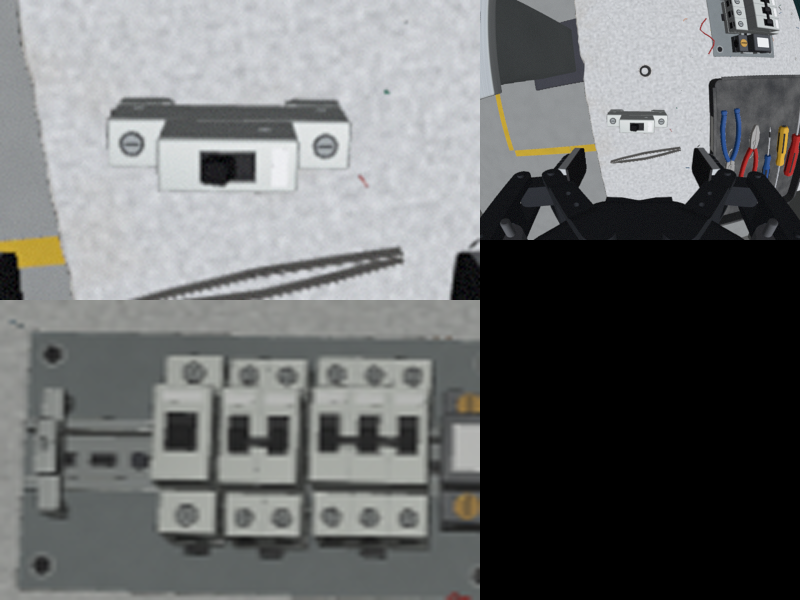

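27 is seated with about a 4 mm gap. The 18's nose spans (160,138)–(296,190) in the crop.

```bash
python3 -c "
from h import *
c=nose('w7',[(160,138),(297,138),(159,189),(296,190)],200,170)
print(rel(c[0],c[1],.055,-7))"
```

```text
[[0.4074, -0.2242], [0.4503, -0.2293], [0.4046, -0.2409], [0.4483, -0.2465]] [ 0.4276 -0.2352  0.064 ] yaw -7.0
(array([-0. ,  0. ,  0.1]), array([ -0.5,  -0.5, 105.1]))
```

{"fn": "play_rows", "kwargs": {"plan": [0,0,0,0,-0.0005,0.05,1,0,0,0,0,-0.0005,0.09,1,0,0,0,0,-0.0005,0.1,1,0,0,0,0,-0.0005,0.106,1,0,0,0,0,-0.0005,0.106,0.7,0,0,0,0,-0.0005,0.106,0.5,0,0,0,0,-0.0005,0.106,0.3,0,0,0,0,-0.0005,0.106,0.3,0,0,0,0,-0.0005,0.106,0.3]}}

```text
clock: 21.05
position: [0.4278, -0.2357, 0.0554]
ee_rot: [0.749, 0.663, 0.001, 0.0]
ft_force: [-1.0, 1.4, 7.5]
grip_width: 0.514
grasp_force: 40.3
```

```bash
python3 -c "
from h import *
print(status.get_obs()['position'],rel(.6270,.0235,.175,-.6))"
```

```text
[ 0.42776053 -0.23572245  0.05536291] (array([ 0.1, -0. , -6.4]), array([ 281.6,  166.4, -119.2]))
```

{"fn": "play_rows", "kwargs": {"plan": [0,0,0,0,0,-0.03,0.3,0,0,0,0,0,-0.08,0.3,0,0,-3,0.03,0.018,-0.12,0.3,0,0,-6.4,0.075,0.044,-0.12,0.3,0,0,-6.4,0.125,0.074,-0.12,0.3,0,0,-6.4,0.175,0.103,-0.12,0.3,0,0,-6.4,0.225,0.133,-0.12,0.3,0,0,-6.4,0.265,0.157,-0.12,0.3,0,0,-6.4,0.2815,0.1665,-0.12,0.3,0,0,-6.4,0.2815,0.1665,-0.12,0.3,0,0,-6.4,0.2815,0.1665,-0.09,0.3,0,0,-6.4,0.2815,0.1665,-0.08,0.3,0,0,-6.4,0.2815,0.1665,-0.08,0.3]}}

```text
clock: 22.68
position: [0.6259, 0.0224, 0.1343]
ee_rot: [0.711, 0.703, -0.0, -0.0]
ft_force: [-0.5, 0.4, -0.6]
grip_width: 0.518
grasp_force: 42.2
```

```bash
python3 look.py w8 200 200
```

```text
[0.62684233 0.02285422 0.13536218]
```

View pics/w8.png

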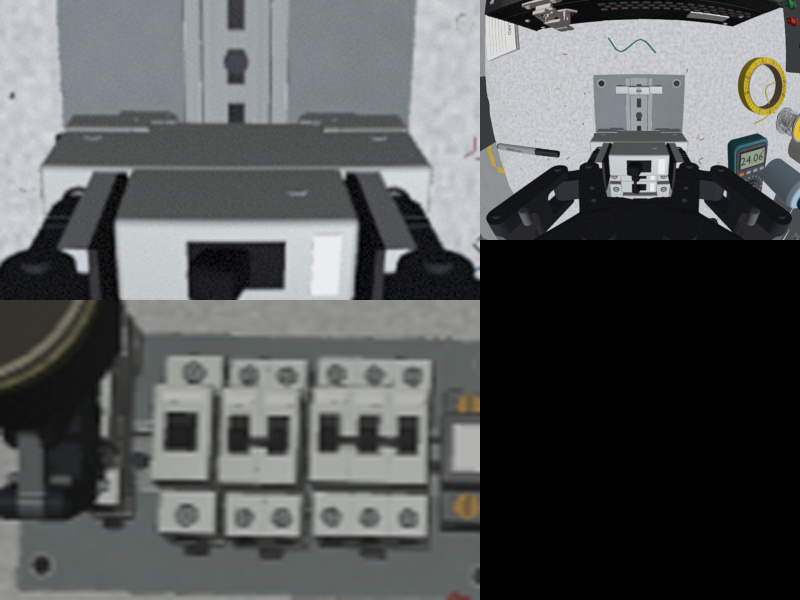

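{"fn": "play_rows", "kwargs": {"plan": [0,0,0,0,-0.0005,0.03,0.3,0,0,0,0,-0.0005,0.05,0.3,0,0,0,0,-0.0005,0.058,0.3,0,0,0,0,-0.0005,0.063,0.3,0,0,0,0,-0.0005,0.067,0.3,0,0,0,0,-0.0005,0.07,0.3,0,0,0,0,-0.0005,0.072,0.3,0,0,0,0,-0.0005,0.0735,0.3,0,0,0,0,-0.0005,0.074,0.3,0,0,0,0,-0.0005,0.074,0.3]}}

```text
clock: 24.02
position: [0.6263, 0.0235, 0.0619]
ee_rot: [0.711, 0.703, 0.0, -0.0]
ft_force: [-6.9, 1.7, 14.8]
grip_width: 0.513
grasp_force: 44.1
```

{"fn": "play_rows", "kwargs": {"plan": [0,0,0,0,0,0,0.7,0,0,0,0,0,0,1,0,0,0,0,0,0,1,0,0,0,0,0,0,1,0,0,0,0,0,-0.05,1,0,0,0,0,0,-0.1,1,0,0,0,-0.03,-0.05,-0.1,1,0,0,0,-0.06,-0.1,-0.1,1,0,0,0,-0.09,-0.15,-0.1,1,0,0,0,-0.12,-0.2,-0.1,1,0,0,0,-0.12,-0.2,-0.1,1,0,0,0,-0.12,-0.2,-0.1,1]}}

```text
clock: 25.52
position: [0.4253, -0.0938, 0.1606]
ee_rot: [0.711, 0.704, 0.001, -0.0]
ft_force: [0.0, -0.0, 0.0]
grip_width: 1.002
grasp_force: 0.0
```

```bash
python3 - <<'E'
from h import *
import cv2
s=cv2.cvtColor(viewer.camera('scene'),cv2.COLOR_RGB2BGR);t=cv2.cvtColor(viewer.camera('top'),cv2.COLOR_RGB2BGR)
o=np.zeros((600,800,3),np.uint8)
o[:320,:520]=cv2.resize(t[165:245,205:335],None,fx=4,fy=4,interpolation=cv2.INTER_CUBIC)
o[320:600,:480]=cv2.resize(s[170:310,220:460],None,fx=2,fy=2,interpolation=cv2.INTER_CUBIC)
o[:210,520:]=cv2.resize(t,(280,210));o[320:530,490:770]=cv2.resize(s,(280,210))
cv2.imwrite('pics/f.png',o)
E
```

```text
(no output)
```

View pics/f.png

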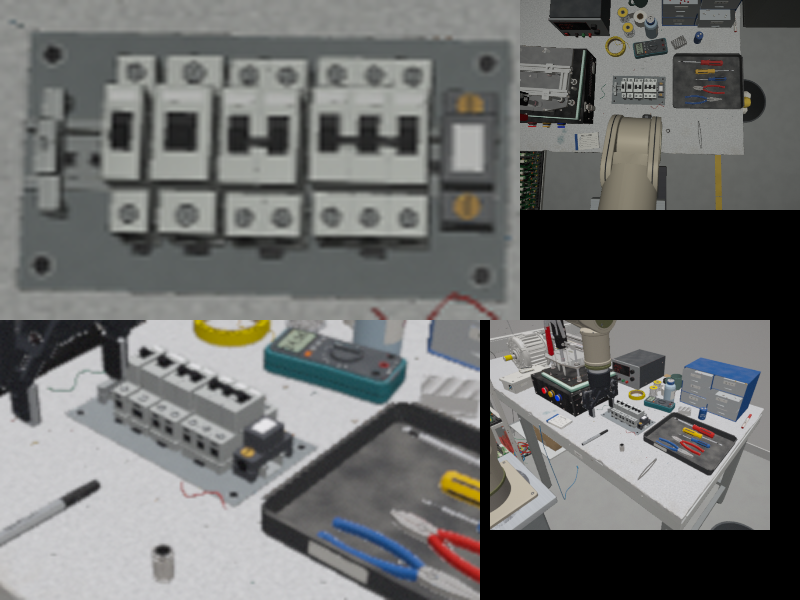

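The final view shows all four breakers level on the rail in order, with gaps of about 4–6 mm. The marker, ball bush and tweezers haven't moved.

```bash
python3 -c "
from workcell import manip
print(manip.hand_in())"
```

```text
the job is handed in; nothing more can be done
None
```

I fitted the four breakers on the rail in order, 54, 36, 27 and 18 mm from the supply terminal, level with gaps of about 4–6 mm by camera, left the bystanders alone, and handed in the job at about 26 s; no verdict came back.

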